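Clear the tea corner: utensils, slat and domino each to their place

TASK

Tidy the tea table by kind: stand the teaspoon and the sugar tongs in the white jug, lay the loose wooden slat in the free place on top of the little stack in the dark tray, beside the upper slat and like it across the two below, with a finger-wide gap or more between the two, and put the loose domino pips up flat on the floor of the green domino box. Set each thing down gently rather than dropping it, and leave the jug standing where it is and the paperweight, pill organizer, mug and sugar bowl alone.

Things in the scene. Friction and masses are not known exactly. Their poses are not given: they have to be found in the camera images.
- spoon: easy-grip teaspoon, 170 mm long, lying on the table; chrome bowl (33 mm round, 9 mm high) at its -x end, thin chrome neck, then a blue handle 14 mm wide, 10 mm thick from x = 10 to 85 mm. 45 g. Origin: centre of its underside; +x runs along it towards the handle end, z up as it lies. It is rigid.
- spoon_foot (a point): on the spoon, 5 mm inside the bowl's tip, mid thickness (x = -80 mm)
- spoon_grip (a point): on the spoon's blue handle, 35 mm from its end, mid thickness (x = 50 mm)
- spoon_end (a point): on the spoon, 5 mm inside the handle's end (x = 80 mm)
- tongs: chrome sugar tongs, 168 mm long, 9 mm thick, lying flat on the table, the two arms fixed; 30 mm wide over the claws at the -x end, about 19 mm wide at tongs_grip and 20 mm over the bend at the +x end. 50 g. Origin: centre of its underside; +x runs along it towards the bend, z up as it lies. It is rigid.
- tongs_foot (a point): on the tongs, between the claws (x = -80 mm), mid thickness
- tongs_grip (a point): on the tongs, 35 mm from the bend's end, mid thickness (x = 50 mm)
- tongs_end (a point): on the tongs, 5 mm inside the bend (x = 80 mm)
- jug: white stoneware jug, round, standing loose on the table, 78 mm high, about 106 mm outside and 98 mm inside diameter at the rim (92 mm inside at the bottom), inner floor 6 mm above its underside; empty. Origin: centre of its underside, z up. Its handle sticks out to 85 mm from the axis along its +x, between 15 and 63 mm height. 0.85 kg
- slat: the loose pale wooden game slat, 90 x 24 x 15 mm (x, y, z), lying flat on the table. Origin: centre of its underside
- upper: the first slat of the second layer, same size as slat, lying across low_a and low_b along the tray's y axis, about 30 mm to the -x side of the tray's middle; its underside (origin) is 19 mm above the tray's. The place beside it on the +x side is empty
- slat_tray: dark wooden tray 108 x 108 mm, fixed on the domino board; walls 4 mm thick and 16 mm high over its underside, floor 4 mm thick. Origin: centre of its underside, at the board's top. The first layer (low_a, low_b) lies in it along its x axis, the top of that layer 19 mm above the origin, above the walls
- low_a: slat of the first layer, same size as slat, lying in the tray along the tray's x, about 30 mm to the -y side of its middle. Origin: centre of its underside
- low_b: slat of the first layer, like low_a, about 30 mm to the +y side
- domino: cream domino with black pips, 56 x 28 x 12 mm (x, y, z), lying pips up on the table. Origin: centre of its underside
- domino_box: green open box 120 x 90 mm (x, y), 28 mm high, walls and floor 4 mm, fixed on the domino board; a domino already lies crosswise at its +x end (x = 27 to 55 mm, fixed), the rest, x = -56 to 27 mm and y = -41 to 41 mm, is free. Origin: centre of its underside
- board: folding wooden domino board, 260 x 280 mm (x, y), 16 mm thick, fixed by a bronze clamp at its +x edge (up to 55 mm high). Origin: centre of its underside, on the table
- paperweight: blue glass paperweight, 56 mm wide, 34 mm high, loose among the things. Origin: centre of its underside
- organizer: cream pill organizer, 36 x 190 x 24 mm, loose. Origin: centre of its underside
- mug: blue mug, 80 mm wide, 90 mm high, loose. Origin: centre of its underside
- sugar_bowl: white sugar bowl, 100 mm wide, 55 mm high, loose. Origin: centre of its underside
Things that resemble listed ones, but are neither listed nor needed, are in the scene too. What is shaped like the spoon but red is not meant.

How it is judged:
By the outcome, as a careful person would: the job done as asked, in the order asked, and still so for the second after the job is handed in, with the robot touching nothing.
It also fails if it takes over 72 s, if anything falls off the work surface, if the arm or the gripper's body presses on something with over 40 N, if the wrist force passes 120 N, or if a joint passes its speed limit or range.

ROBOT

A 6-joint arm with a two-finger parallel gripper is mounted at the origin on the work surface. World frame = base frame: x ahead of the robot, y to its left, z up, the work surface at z = 0. Lengths are in m, angles in rad, forces in N, time in s.
With the tool pointing down it reaches from about 0.375 to 0.975 m from the base axis. Payload 3.8 kg.
Tool frame: the origin (TCP) lies at the very end of the fingers, on their centre line; the grasp point (between the pads) lies 19 mm behind it (ctrl.tcp_to_grasp is the distance from the TCP to the grasp point, in m); z points along the fingers, y is the line along which they close (so a half turn about z gives the same grasp; the last joint's range is limited). The gripper opens to 88 mm and grips with 3 to 60 N. Pads are 18 mm wide; open, the fingers measure 123 mm over their backs; the gripper's body (75 mm by 187 mm) begins 45 mm behind the grasp point.
Start: joints at [-1.244, 0.264, 1.604, -0, 1.274, -0.037], TCP at [0.24, -0.631, 0.239] pointing down, gripper open.
Joint ranges: [-2.63, 2.63], [-0.94, 2.18], [0.31, 2.57], [-1.31, 4.45], [0, 2.66], [-2.55, 2.55]. Speed limits (rad/s): [2.57, 2.57, 3.14, 3.14, 3.14, 3.14].

INTERFACE

Orientations are given as [roll, pitch, yaw] about the fixed x, y, z axes, in that order (R = Rz(yaw) Ry(pitch) Rx(roll)).
In Python, from station import ctrl gives the robot as it stands. The module is installed in compiled form; this text tells all that it offers. Calls block until the motion is done:
- ctrl.move_pose(position, orientation): joint-space move of the TCP to a pose.
- ctrl.movel(position, ori=None, max_speed=0.15): straight line of the TCP; ori=None keeps the orientation; max_speed is the mean speed in m/s.
- ctrl.movej(angles): joint-space move.
- ctrl.open() and ctrl.grab(strength=None): open the fingers fully, or close them until they stop; strength is the grip in N (None keeps the last).
- ctrl.pause(seconds).
- ctrl.ik(position, orientation): joint angles nearest the present ones, or None.
- ctrl.observe(): the state.
- ctrl.camera(name): name is "scene" or "top"; returns the picture (384x512x3 uint8, red, green, blue); there is no depth.
- ctrl.camera_info(name): a dict with "fx", "fy", "cx", "cy" (pixels), "T" (4x4, takes a point from camera to world coordinates). Camera axes: x right, y down, z forward; pixel columns grow to the right and rows downward; lengths in m; the calibration is good to about 2 mm. A picture is of the moment at which its call begins. camera_info takes no time and is no camera call.
A pose or a line that the arm cannot do raises ctrl.IKError and nothing moves.
- ctrl.job_done(): hands the job in; it is judged then, once.
Trained networks look in the newest picture that a camera, given by its name, has taken for a name from the list of things; names that differ only in an ending like _2 or _b are one class to them, and where a whole thing is asked for, a point or a joint stands for the part that bears it (a point fixed in the world has none). Each returns a list of dicts, best first, with "confidence" (0 to 1); they miss things now and then, are a little off and sometimes report something else, mostly with a low value. They report only what shows in the picture. A call takes as long as a camera call. They do not tell look-alikes from the thing itself.
- ctrl.silhouettes(camera, label): "mask" (384x512 bool, what is visible of it) and "box" ([left, top, right, bottom] in pixels, round what is visible of it).
- ctrl.landmark_of(camera, label): "centre" ([column, row] in pixels: a listed point, or the origin of a listed thing).
The state is a dict: "time": time; "joint_pos": joint angles; "qvel": joint speeds; "joint_efforts": joint torques, N m; "position": TCP position; "eef_rot": TCP orientation; "wrist_force": force on the tool from outside, world axes, zero at the start; "wrist_torque": the same for the moment, N m; "gripper_width": opening from 0.0 (shut) to 1.0 (fully open); "finger_force": force on a finger pad.
Only numpy, scipy, OpenCV 4.12 (cv2) and the standard library are available. Lean on these libraries where they do the work, as an engineer would, in place of code of your own. Each camera call takes 0.05 s, during which the arm holds its last target. There are 200 camera calls.

## Working session

There is one attempt and no reset: what is moved stays moved. The work goes in short steps, each a Python script; the robot and the scene stay as the last script left them, time stands still between calls to the robot, and variables do not carry over. Pictures are saved under pics/ and viewed, at most 10 in all, crops included, and the job is handed in when it is done.

```bash
mkdir -p pics; ls
python3 - <<'E'
from station import ctrl
import cv2
import numpy as np
for n in("scene","top"):
    im=ctrl.camera(n); cv2.imwrite(f"pics/{n}0.png",cv2.resize(im[:,:,::-1],(800,600),interpolation=cv2.INTER_CUBIC))
    i=ctrl.camera_info(n); print(n,i['fx'],i['cx'],i['cy'],np.round(i['T'],3).tolist())
    for l in "spoon tongs jug slat upper slat_tray domino domino_box board paperweight organizer mug sugar_bowl".split():
        print(l,[(round(d['confidence'],2),np.round(d['centre']).tolist()) for d in ctrl.landmark_of(n,l)[:5]])
print(ctrl.observe()['time'])
E
```

```text
pics
scene 495.7091476395271 246.00605441349873 198.45969180722034 [[-0.386, 0.571, -0.725, 1.495], [0.922, 0.253, -0.292, 0.371], [0.017, -0.781, -0.624, 0.889], [0.0, 0.0, 0.0, 1.0]]
spoon [(0.61, [138.0, 182.0]), (0.49, [220.0, 150.0]), (0.22, [373.0, 240.0])]
tongs [(0.77, [201.0, 205.0])]
jug [(0.93, [254.0, 239.0])]
slat [(0.7, [372.0, 238.0]), (0.49, [187.0, 174.0]), (0.42, [214.0, 290.0]), (0.41, [253.0, 238.0]), (0.39, [121.0, 195.0])]
upper [(0.74, [387.0, 228.0]), (0.57, [212.0, 289.0]), (0.29, [154.0, 208.0])]
slat_tray [(0.75, [383.0, 245.0])]
domino []
domino_box [(0.57, [186.0, 220.0]), (0.56, [333.0, 236.0]), (0.49, [384.0, 244.0])]
board [(0.88, [357.0, 244.0])]
paperweight [(0.5, [263.0, 190.0])]
organizer [(0.81, [211.0, 291.0])]
mug [(0.57, [133.0, 242.0])]
sugar_bowl [(0.94, [163.0, 146.0]), (0.73, [131.0, 242.0]), (0.72, [120.0, 195.0]), (0.35, [202.0, 205.0])]
top 395.9508201118968 255.35621880142097 192.09588941191996 [[-0.06, -0.972, 0.227, 0.298], [-0.998, 0.059, -0.011, -0.025], [-0.003, -0.227, -0.974, 1.116], [0.0, 0.0, 0.0, 1.0]]
spoon [(0.77, [370.0, 199.0]), (0.68, [328.0, 293.0])]
tongs [(0.46, [294.0, 194.0])]
jug [(0.63, [230.0, 175.0])]
slat [(0.76, [336.0, 232.0])]
upper [(0.65, [114.0, 225.0])]
slat_tray [(0.93, [116.0, 219.0])]
domino [(0.49, [335.0, 171.0])]
domino_box [(0.72, [163.0, 206.0])]
board [(0.87, [140.0, 214.0])]
paperweight [(0.88, [252.0, 242.0])]
organizer [(0.58, [234.0, 117.0])]
mug [(0.8, [319.0, 125.0])]
sugar_bowl [(0.93, [395.0, 268.0])]
1.4
```

View pics/scene0.png

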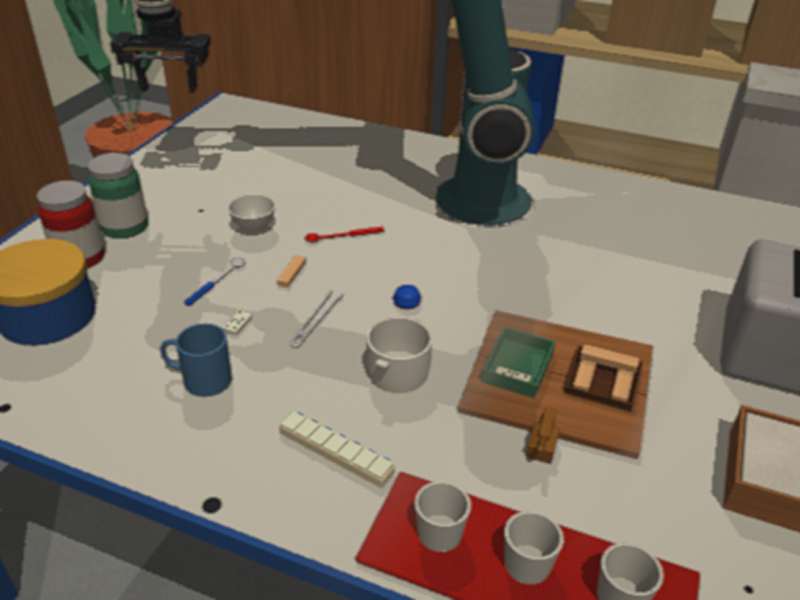

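View pics/top0.png

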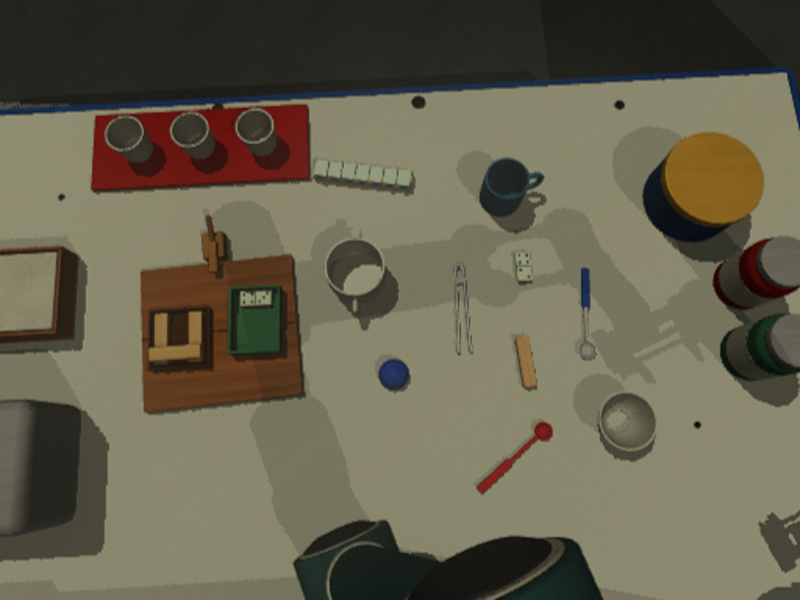

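Top view (800×600 pixels): the blue spoon has its handle at (586,287) and bowl at (587,351). The red look-alike is at (515,458).
- **Tongs:** the bend is at (460,265) and the claws at (465,352).
- **Slat and domino:** the slat is at (525,362) and the domino at (523,266).
- **Jug:** it is at (355,270). The mug at (507,187), the sugar bowl at (628,422) and the cups could be mistaken for it.
- **Board:** the tray is at (181,338) and the box at (255,320).

I choose the blue spoon and the jug at (355,270).

```bash
cat > h.py <<'E'
from station import ctrl
import numpy as np, cv2
from scipy.spatial.transform import Rotation as R
def world(cam,px,z):
    i=ctrl.camera_info(cam);T=np.array(i['T']);px=np.atleast_2d(px).astype(float)
    d=np.c_[(px[:,0]-i['cx'])/i['fx'],(px[:,1]-i['cy'])/i['fy'],np.ones(len(px))]@T[:3,:3].T
    return T[:3,3]+d*((z-T[2,3])/d[:,2])[:,None]
def pix(cam,P):
    i=ctrl.camera_info(cam);T=np.array(i['T']);p=(np.atleast_2d(P)-T[:3,3])@T[:3,:3]
    return np.c_[p[:,0]/p[:,2]*i['fx']+i['cx'],p[:,1]/p[:,2]*i['fy']+i['cy']]
def lm(cam,label,z,k=0):
    r=ctrl.landmark_of(cam,label); return [(round(d['confidence'],2),np.round(world(cam,d['centre'],z)[0,:2],4).tolist()) for d in r[:3]]
def rect(cam,label,z,k=0):
    """min-area rectangle of a mask projected to the plane z: centre, sides (mm), angle of the long side"""
    out=[]
    for d in ctrl.silhouettes(cam,label)[:3]:
        v,u=np.nonzero(d['mask']); 
        if len(u)<15: continue
        w=world(cam,np.c_[u,v],z)[:,:2]
        (c,s,a)=cv2.minAreaRect((w*1000).astype(np.float32)); a=a if s[0]>=s[1] else a+90
        m=w-w.mean(0);e=np.linalg.eigh(m.T@m)[1][:,1]
        out.append((round(d['confidence'],2),np.round(c).tolist(),np.round(s).tolist(),round(a%180,1),'pca',np.round(w.mean(0)*1000).tolist(),round(np.degrees(np.arctan2(e[1],e[0]))%180,1)))
    return out
E
python3 - <<'E'
from h import *
a=ctrl.camera('top');b=ctrl.camera('scene')
for l,z in dict(spoon=.005,tongs=.005,jug=.078,slat=.015,upper=.05,slat_tray=.032,domino=.012,domino_box=.044,board=.016).items():
    print(l,*rect('top',l,z),sep='\n  ')
for l,z in dict(spoon=0,spoon_foot=.005,spoon_grip=.005,spoon_end=.005,tongs=0,tongs_foot=.005,tongs_grip=.005,tongs_end=.005,jug=0,slat=0,upper=.035,slat_tray=.016,low_a=.02,low_b=.02,domino=0,domino_box=.016,board=0).items():
    print(l,lm('top',l,z),'|',lm('scene',l,z))
def up(c,f=5): return cv2.resize(c[:,:,::-1],None,fx=f,fy=f,interpolation=cv2.INTER_CUBIC)
cv2.imwrite('pics/c1.png',np.vstack([up(a[130:250,80:240]),])) 
cv2.imwrite('pics/c2.png',up(a[130:250,240:400]))
print(ctrl.observe()['time'])
E
```

```text
spoon
  (0.84, [264.0, -222.0], [32.0, 167.0], 129.4, 'pca', [271.0, -229.0], np.float64(127.7))
  (0.67, [511.0, -381.0], [28.0, 164.0], 172.4, 'pca', [506.0, -378.0], np.float64(175.4))
tongs
  (0.79, [537.0, -153.0], [23.0, 159.0], 178.0, 'pca', [562.0, -151.0], np.float64(178.9))
  (0.19, [513.0, 396.0], [96.0, 29.0], 1.4, 'pca', [526.0, 398.0], np.float64(178.4))
jug
  (0.93, [597.0, 35.0], [123.0, 107.0], 37.4, 'pca', [597.0, 36.0], np.float64(5.6))
slat
  (0.77, [428.0, -256.0], [90.0, 29.0], 6.4, 'pca', [428.0, -256.0], np.float64(5.2))
  (0.73, [536.0, -153.0], [28.0, 160.0], 176.7, 'pca', [561.0, -150.0], np.float64(179.7))
  (0.73, [603.0, -270.0], [30.0, 55.0], 178.8, 'pca', [603.0, -270.0], np.float64(0.1))
upper
  (0.74, [477.0, 357.0], [29.0, 92.0], 91.3, 'pca', [476.0, 356.0], np.float64(92.0))
slat_tray
  (0.81, [504.0, 356.0], [110.0, 112.0], 90.5, 'pca', [509.0, 350.0], np.float64(37.9))
domino
  (0.44, [604.0, -272.0], [55.0, 26.0], 0.2, 'pca', [604.0, -271.0], np.float64(3.4))
domino_box
  (0.89, [528.0, 218.0], [97.0, 124.0], 179.4, 'pca', [527.0, 219.0], np.flo
[... 1591 characters left out ...]
r [(0.72, [0.4796, 0.3626])] | [(0.87, [0.4757, 0.3527]), (0.5, [0.6129, -0.3448])]
slat_tray [(0.72, [0.504, 0.3595]), (0.38, [0.5364, 0.2209])] | [(0.91, [0.5253, 0.3575])]
low_a [(0.66, [0.5049, 0.3906]), (0.63, [0.5098, 0.3299])] | [(0.73, [0.5143, 0.3901]), (0.6, [0.8255, 0.025]), (0.52, [0.5064, 0.3297])]
low_b [(0.66, [0.5049, 0.3906]), (0.63, [0.5098, 0.3299])] | [(0.73, [0.5143, 0.3901]), (0.6, [0.8255, 0.025]), (0.52, [0.5064, 0.3297])]
domino [(0.77, [0.6089, -0.2709])] | [(0.67, [0.618, -0.2677])]
domino_box [(0.89, [0.5318, 0.2266]), (0.29, [0.4215, -0.2627]), (0.19, [0.5096, 0.3908])] | [(0.71, [0.5286, 0.2303])]
board [(0.97, [0.5277, 0.294])] | [(0.59, [0.5116, 0.2915])]
3.65
```

View pics/c1.png

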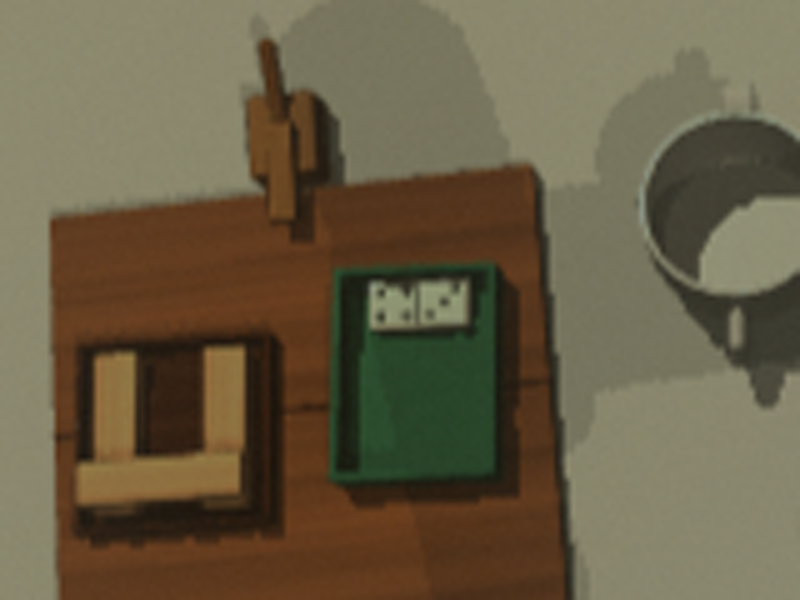

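View pics/c2.png

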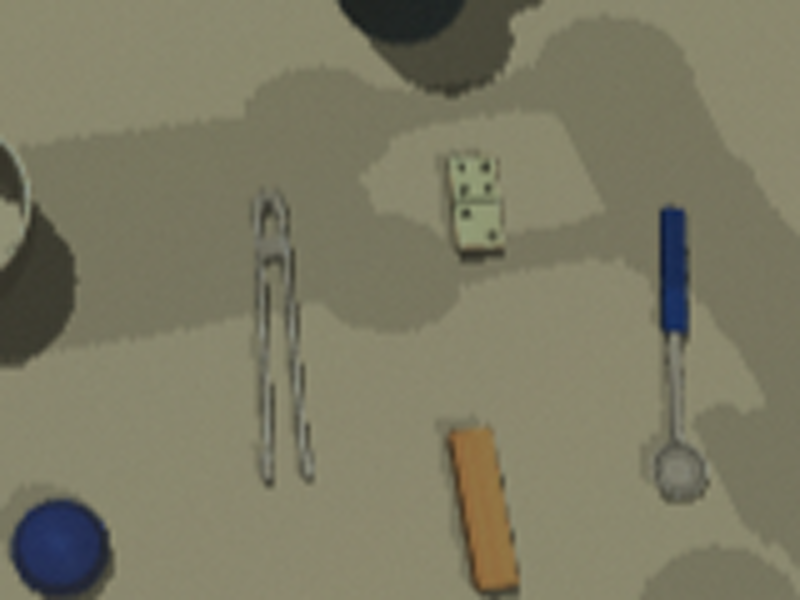

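c1 shows the tray with the upper slat on its robot side at (160,478). The box is at (415,375) with its fixed domino at the far end, and the jug rim spans rows 112–298. c2 confirms the blue-handled spoon, from handle end (673,208) to bowl (682,500). It also shows the tongs from bend (272,190) to claws (290,480), the domino at (476,203) and the slat at (484,510).

Run:
```python
from h import *
def w(p,off,z): return np.round(world('top',(np.array(p)+.5)/5-.5+np.array(off),z)[:,:2]*1000,1).tolist()
o2=(240,130);o1=(80,130)
print('spoon end,handle start,bowl tip',w([(674,208),(674,334),(682,501)],o2,.007))
print('tongs bend,clawL,clawR',w([(272,190),(268,485),(310,480)],o2,.006))
print('slat top corners',w([(449,432),(492,427),(518,585),(476,592)],o2,.015))
print('domino corners',w([(448,155),(497,155),(503,247),(458,251)],o2,.012))
print('upper corners',w([(76,462),(244,453),(245,494),(78,506)],o1,.050))
print('low ends far l/r',w([(94,354),(134,352),(204,346),(244,346)],o1,.035))
print('tray top corners',w([(80,345),(276,335),(276,524),(80,535)],o1,.032))
print('box outer corners',w([(332,268),(497,262),(497,478),(332,482)],o1,.044))
print('jug rim T,B,L',w([(737,112),(737,298),(640,205)],o1,.078))
print('fixed domino',w([(368,282),(470,278),(471,322),(370,330)],o1,.032))
ctrl.camera('top')
for d in ctrl.silhouettes('top','jug')[:1]:
    v,u=np.nonzero(d['mask']);
    # rim: rows' widest extents
    for r in range(v.min(),v.max()+1,4): print(r,u[v==r].min(),u[v==r].max(),end='; ')
# reach tests
J=np.array([.606,.035])
for a in (45,):
  for az in range(-180,180,30):
    A,Z=np.radians(a),np.radians(az)
    z=np.array([np.cos(A)*np.cos(Z),np.cos(A)*np.sin(Z),-np.sin(A)]); u=np.array([np.sin(A)*np.cos(Z),np.sin(A)*np.sin(Z),np.cos(A)])
    g=np.r_[J,0]+[ .054*np.cos(Z),.054*np.sin(Z),.11]
    res=[]
    for s in (1,-1):
        x=s*u;y=np.cross(z,x);q=ctrl.ik((g+.004*z).tolist(),R.from_matrix(np.c_[x,y,z]).as_euler('xyz').tolist()); res.append(None if q is None else np.round(q,1).tolist())
    print(az,res)
```

```text
spoon end,handle start,bowl tip [[597.7, -387.3], [523.0, -377.7], [427.1, -369.8]]
tongs bend,clawL,clawR [[623.1, -154.9], [450.3, -138.4], [451.7, -162.3]]
slat top corners [[472.9, -241.6], [474.3, -266.0], [385.3, -270.9], [382.9, -247.3]]
domino corners [[636.3, -258.3], [634.5, -286.8], [579.1, -284.3], [578.3, -258.2]]
upper corners [[489.5, 403.6], [488.9, 312.4], [466.4, 311.6], [465.3, 401.8]]
low ends far l/r [[552.6, 401.6], [552.4, 379.3], [553.5, 340.2], [552.1, 317.9]]
tray top corners [[559.0, 410.8], [558.1, 301.0], [451.6, 300.0], [452.0, 407.4]]
box outer corners [[591.8, 266.4], [589.7, 174.2], [467.8, 176.2], [471.0, 266.1]]
jug rim T,B,L [[657.9, 34.3], [552.5, 38.9], [607.8, 89.4]]
fixed domino [[585.7, 249.4], [584.5, 191.8], [558.9, 191.6], [557.8, 248.3]]
148 225 229; 152 224 230; 156 216 237; 160 212 241; 164 210 244; 168 208 245; 172 208 246; 176 209 246; 180 210 246; 184 212 244; 188 215 241; 192 220 236; 196 226 229; 200 226 229; -180 [[0.0, 0.7, 1.5, 0.0, 1.8, -1.6], [0.0, 0.7, 1.5, 0.0, 1.8, 1.6]]
-150 [[0.1, 0.6, 1.5, -0.3, 1.7, -1.9], [0.1, 0.6, 1.5, -0.3, 1.7, 1.2]]
-120 [[0.2, 0.6, 1.7, -0.5, 1.5, -2.2], [0.2, 0.6, 1.7, -0.5, 1.5, 0.9]]
-90 [[0.3, 0.4, 1.8, -0.8, 1.3, -2.4], [0.3, 0.4, 1.8, -0.8, 1.3, 0.7]]
-60 [None, [0.3, 0.3, 2.1, -1.0, 0.9, 0.5]]
-30 [None, None]
0 [[0.0, 0.1, 2.3, 3.6, 0.0, -2.0], [0.0, 0.1, 2.3, 3.6, 0.0, 1.1]]
30 [[-0.2, 0.1, 2.3, 1.4, 0.5, -0.3], None]
60 [[-0.3, 0.3, 2.1, 1.1, 0.9, -0.5], None]
90 [[-0.3, 0.4, 1.9, 0.8, 1.2, -0.7], [-0.3, 0.4, 1.9, 0.8, 1.2, 2.4]]
120 [[-0.2, 0.5, 1.7, 0.6, 1.5, -0.9], [-0.2, 0.5, 1.7, 0.6, 1.5, 2.2]]
150 [[-0.1, 0.6, 1.5, 0.3, 1.7, -1.2], [-0.1, 0.6, 1.5, 0.3, 1.7, 1.9]]
```

```bash
cat >> h.py <<'E'
J=np.array([.606,.036,0])
def down(yaw,tilt=0):  # tool x along yaw, tool z down; tilt raises the tool +y side
    x=np.array([np.cos(yaw),np.sin(yaw),0]);z0=np.array([0,0,-1.]);y=np.cross(z0,x)
    y,z=y*np.cos(tilt)-z0*np.sin(tilt),z0*np.cos(tilt)+y*np.sin(tilt)
    return R.from_matrix(np.c_[x,y,z]).as_euler('xyz').tolist()
def pick(xy,yaw,z,F,zup=.2):
    o=down(yaw); ctrl.move_pose([*xy,.07],o); ctrl.movel([*xy,z],max_speed=.12); ctrl.grab(F)
    print('width',ctrl.observe()['gripper_width']*88,'t',ctrl.observe()['time'])
    ctrl.movel([*xy,zup],max_speed=.3)
def stick(az,off,vfoot,s,a=np.radians(42)):
    c=np.array([np.cos(az),np.sin(az),0]);k=np.array([0,0,1.]);lat=np.array([1.,0,0])
    z=np.cos(a)*c-np.sin(a)*k;u=np.sin(a)*c+np.cos(a)*k;x=s*u
    ori=R.from_matrix(np.c_[x,np.cross(z,x),z]).as_euler('xyz').tolist()
    p=J+off*lat+vfoot*c+.008*k+.135*u-.0015*z
    return p,ori
def lower(p,ori):
    ctrl.move_pose((p+[0,0,.09]).tolist(),ori); ctrl.movel((p+[0,0,.005]).tolist(),max_speed=.12)
    ctrl.pause(.2); f0=np.array(ctrl.observe()['wrist_force'])
    for d in np.arange(.003,-.0071,-.002):
        ctrl.movel((p+[0,0,d]).tolist(),max_speed=.03); f=np.array(ctrl.observe()['wrist_force'])-f0
        if np.linalg.norm(f)>1.2: break
    print('touch',round(d,4),np.round(f,1))
def snap(name,cam,r,f=5):
    im=ctrl.camera(cam)[r[0]:r[1],r[2]:r[3],::-1]; cv2.imwrite(f'pics/{name}.png',cv2.resize(im,None,fx=f,fy=f,interpolation=cv2.INTER_CUBIC))
E
python3 - <<'E'
from h import *
r=np.radians
def ik(p,o): q=ctrl.ik(list(map(float,p)),o); return None if q is None else np.round(q,2).tolist()
for k in (0,180):
    print(k,[ik([*xy,z],down(r(y+k))) for xy,y,z in (((.5625,-.3837),-6,.0015),((.587,-.154),-1.5,.0015),((.429,-.2565),4,.0105),((.607,-.272),0,.009))])
    print([ik(*stick(az,o,v,1 if k==0 else -1)) for az,o,v in((np.pi/2,-.02,-.024),(-np.pi/2,.015,-.0235))])
for y in (90,-90):
    print(y,'slat',[ik([.535,.357,.047],down(r(y),t*r(8))) for t in(1,-1)],'dom',[ik([.537,.221,.0345],down(r(y),t*r(12.4))) for t in(1,-1)])
    print(R.from_euler('xyz',down(r(y),r(8))).as_matrix().round(2).tolist())
print(ctrl.observe()['time'])
E
```

```text
0 [[-0.64, 0.5, 1.76, -0.0, 0.88, 1.04], [-0.3, 0.38, 1.93, -0.0, 0.83, 1.3], [-0.59, 0.2, 2.16, -0.0, 0.78, 0.91], [-0.46, 0.46, 1.8, -0.0, 0.88, 1.11]]
[[-0.29, 0.39, 1.94, 0.84, 1.26, -0.75], [0.31, 0.47, 1.81, -0.83, 1.3, -2.42]]
180 [[-0.64, 0.5, 1.76, -0.0, 0.88, -2.1], [-0.3, 0.38, 1.93, 0.0, 0.83, -1.84], [-0.59, 0.2, 2.16, -0.0, 0.78, -2.23], [-0.46, 0.46, 1.8, 0.0, 0.88, -2.03]]
[[-0.29, 0.39, 1.94, 0.84, 1.26, 2.39], [0.31, 0.47, 1.81, -0.83, 1.3, 0.73]]
90 slat [[0.59, 0.32, 1.92, -0.11, 0.79, 0.66], [0.51, 0.45, 1.74, 0.08, 1.08, 0.47]] dom [[0.4, 0.2, 2.12, -0.14, 0.63, 0.5], [0.31, 0.41, 1.83, 0.07, 1.11, 0.27]]
[[0.0, 0.99, 0.14], [1.0, -0.0, -0.0], [0.0, 0.14, -0.99]]
-90 slat [None, [0.59, 0.32, 1.92, -0.11, 0.79, -2.48]] dom [None, None]
[[0.0, -0.99, -0.14], [-1.0, -0.0, -0.0], [0.0, 0.14, -0.99]]
3.75
```

Run:
```python
from h import *
r=np.radians
ctrl.open()
pick((.5625,-.3837),r(-6),.0015,25)
p,o=stick(np.pi/2,-.02,-.024,1); lower(p,o)
print('t',ctrl.observe()['time'],ctrl.observe()['gripper_width']*88)
snap('s1','scene',(190,290,190,350))
```

```text
width 13.545930406276796 t 7.4083
touch 0.001 [-1.4 -0.8  0.5]
t 11.5 13.591649475716348
```

View pics/s1.png

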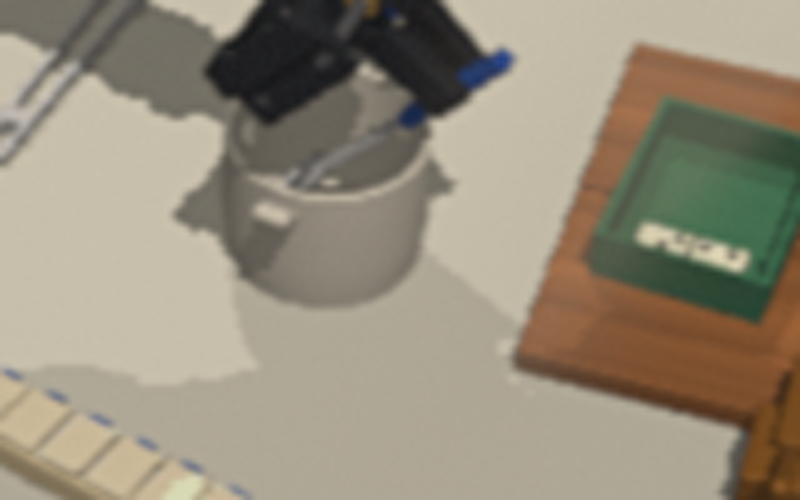

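The spoon is held inside the jug, leaning to +y (handle at (490,65), bowl in the jug). I'll check whether the touch was real before releasing.

Run:
```python
from h import *
p,o=stick(np.pi/2,-.02,-.024,1)
print(np.round(ctrl.observe()['wrist_force'],2))
for d in (0.001,-.001,-.0025,-.004,-.0055):
    ctrl.movel((p+[0,0,d]).tolist(),max_speed=.03);ctrl.pause(.15);f=ctrl.observe()['wrist_force'];print(d,np.round(f,2))
    if f[2]>1.: break
print(ctrl.observe()['time'])
```

```text
[ 0.53  0.36 -1.39]
0.001 [ 0.64 -0.65 -0.4 ]
-0.001 [-0.23 -0.42  0.67]
-0.0025 [0.35 0.25 0.23]
-0.004 [-0.18  0.19 -0.36]
-0.0055 [ 0.97 -0.66  1.24]
13.55
```

Run:
```python
from h import *
p,o=stick(np.pi/2,-.02,-.024,1)
def F():
    a=[]
    for _ in range(4): ctrl.pause(.03);a.append(ctrl.observe()['wrist_force'])
    return np.mean(a,0)
print(np.round(F(),2))
for d in (-.007,-.0085):
    ctrl.movel((p+[0,0,d]).tolist(),max_speed=.03);f=F();print(d,np.round(f,2))
    if f[2]>1.5: break
ctrl.open(); ctrl.pause(.1)
s=p+[0,0,d]; z=R.from_euler('xyz',o).as_matrix()[:,2]
ctrl.movel((s-.12*z).tolist(),max_speed=.3)
print(ctrl.observe()['time'])
snap('s2','scene',(190,290,190,350))
```

```text
[ 0.95 -0.95  0.93]
-0.007 [ 1.73 -2.22  3.31]
15.8833
```

View pics/s2.png

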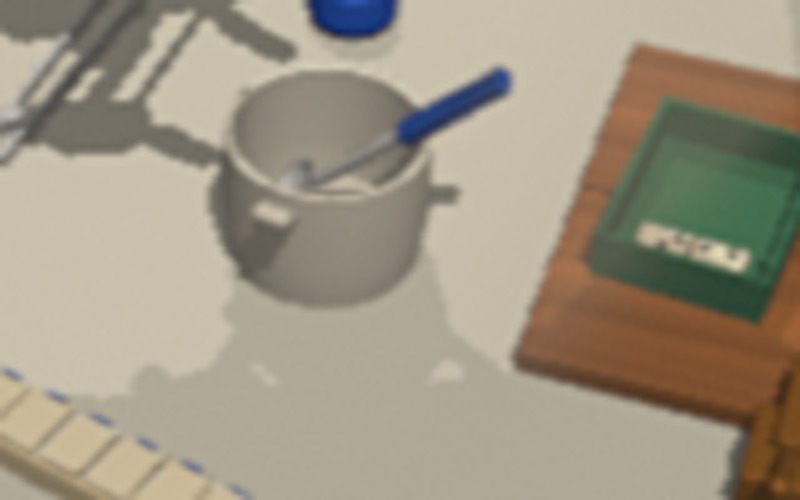

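The spoon stands in the jug, leaning on the rim (handle end at (500,78)). Tongs next.

```bash
cat >> h.py <<'E'
def F():
    a=[]
    for _ in range(4): ctrl.pause(.03);a.append(ctrl.observe()['wrist_force'])
    return np.mean(a,0)
def lower(p,ori):
    ctrl.move_pose((p+[0,0,.09]).tolist(),ori); ctrl.movel((p+[0,0,.004]).tolist(),max_speed=.12)
    f0=F()
    for d in np.arange(.002,-.0101,-.002):
        ctrl.movel((p+[0,0,d]).tolist(),max_speed=.03); f=F()-f0
        if f[2]>1.5: break
    print('touch',round(d,4),np.round(f,1)); return p+[0,0,d]
E
python3 - <<'E'
from h import *
r=np.radians
pick((.587,-.154),r(178.5),.0015,25)
p,o=stick(-np.pi/2,.015,-.0235,-1); s=lower(p,o)
print('t',ctrl.observe()['time'],ctrl.observe()['gripper_width']*88)
snap('s3','scene',(190,290,190,350))
E
```

```text
width 18.876523968626614 t 18.7417
touch -0.004 [-1.3  2.4  4.3]
t 24.1917 18.35738982046963
```

View pics/s3.png

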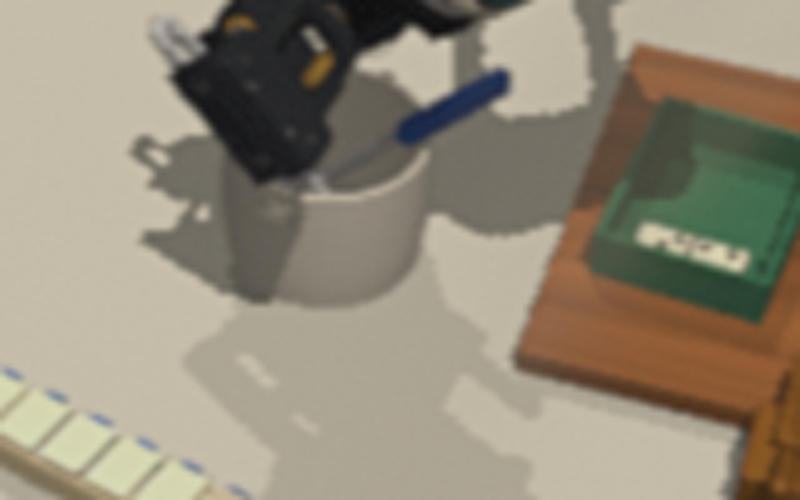

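Run:
```python
from h import *
r=np.radians
ob=ctrl.observe(); s=np.array(ob['position']); p,o=stick(-np.pi/2,.015,-.0235,-1); z=R.from_euler('xyz',o).as_matrix()[:,2]
ctrl.open(); ctrl.movel((s-.12*z).tolist(),max_speed=.3)
snap('s4','scene',(190,290,190,350))
for l in('spoon_end','spoon_foot','tongs_end','tongs_foot','tongs_grip'): print(l,[(round(d['confidence'],2),np.round(d['centre']).tolist()) for d in ctrl.landmark_of('scene',l)[:3]])
C=J+[.015,0,0];print('expect scene px tongs end/foot',pix('scene',[C+[0,-.086,.12],C+[0,.025,.01]]).round().tolist(), 'spoon end',pix('scene',[J+[-.02,.086,.12]]).round().tolist())
pick((.429,-.2565),r(4),.0105,12,.15)
o=down(r(90),r(-8)); ctrl.move_pose([.5365,.357,.12],o); ctrl.movel([.5365,.357,.056],max_speed=.15)
print('t',ctrl.observe()['time'],ctrl.observe()['gripper_width']*88)
snap('s5','scene',(190,290,290,450))
ctrl.camera('top'); print(rect('top','slat',.055))
```

```text
spoon_end [(0.72, [245.0, 144.0]), (0.55, [288.0, 209.0]), (0.19, [163.0, 144.0])]
spoon_foot [(0.71, [240.0, 221.0]), (0.64, [192.0, 155.0]), (0.47, [246.0, 227.0])]
tongs_end [(0.73, [222.0, 196.0])]
tongs_foot [(0.68, [331.0, 238.0]), (0.41, [132.0, 244.0]), (0.39, [162.0, 144.0])]
tongs_grip [(0.58, [227.0, 204.0])]
expect scene px tongs end/foot [[220.0, 196.0], [260.0, 241.0]] spoon end [[290.0, 206.0]]
width 23.37076615329528 t 29.3
t 32.725 23.323120688051443
[(0.51, [537.0, 330.0], [42.0, 28.0], 86.5, 'pca', [537.0, 330.0], np.float64(85.3))]
```

View pics/s5.png

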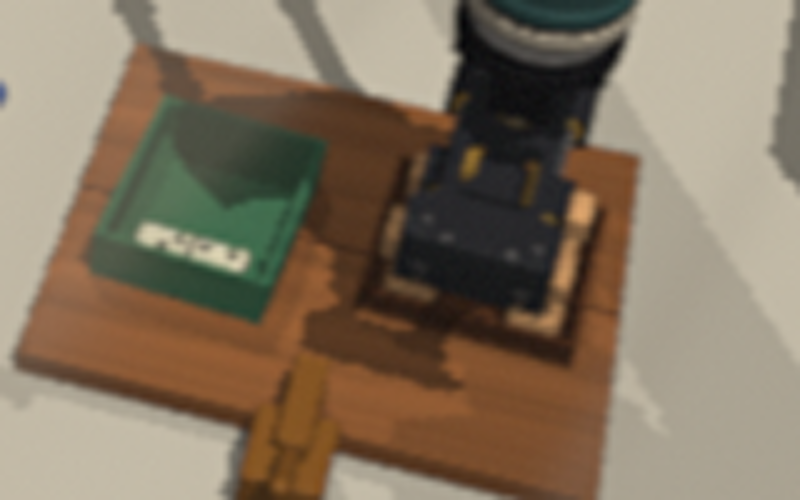

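The tongs stand as expected (end seen at (222,196), predicted (220,196)). s5 shows the slat held over the tray, beside the upper slat. I'll lower it, release, and pick up the domino.

Run:
```python
from h import *
r=np.radians
f0=F(); ctrl.movel([.5365,.357,.0485],max_speed=.05); f=F(); print(np.round(f-f0,1))
if f[2]-f0[2]<1.5: ctrl.movel([.5365,.357,.0470],max_speed=.03); print(np.round(F()-f0,1))
z=ctrl.observe()['position'][2]
ctrl.open(); ctrl.movel([.5365,.357,z+.1],max_speed=.25)
pick((.607,-.272),0,.009,12,.15)
t=ctrl.camera('top')
print(rect('top','upper',.05)); print(rect('top','slat',.05)); print(lm('top','tongs_end',.12),lm('top','spoon_end',.12),lm('top','jug',0))
cv2.imwrite('pics/t6.png',cv2.resize(t[130:250,80:240,::-1],None,fx=5,fy=5,interpolation=cv2.INTER_CUBIC))
print(ctrl.observe()['time'])
```

```text
[-0.  -0.2 -0.4]
[-0.  -0.2 -0.1]
width 27.728259330549083 t 39.2833
[(0.75, [476.0, 355.0], [26.0, 95.0], 91.4, 'pca', [476.0, 355.0], np.float64(91.0))]
[(0.82, [535.0, 354.0], [91.0, 25.0], 86.5, 'pca', [535.0, 354.0], np.float64(88.9)), (0.2, [501.0, 349.0], [109.0, 110.0], 91.0, 'pca', [494.0, 345.0], np.float64(49.9))]
[(0.74, [0.5684, 0.0036]), (0.65, [0.4904, 0.3548]), (0.55, [0.626, -0.0472])] [(0.57, [0.5808, 0.1189])] [(0.79, [0.6175, 0.0308])]
40.2
```

View pics/t6.png

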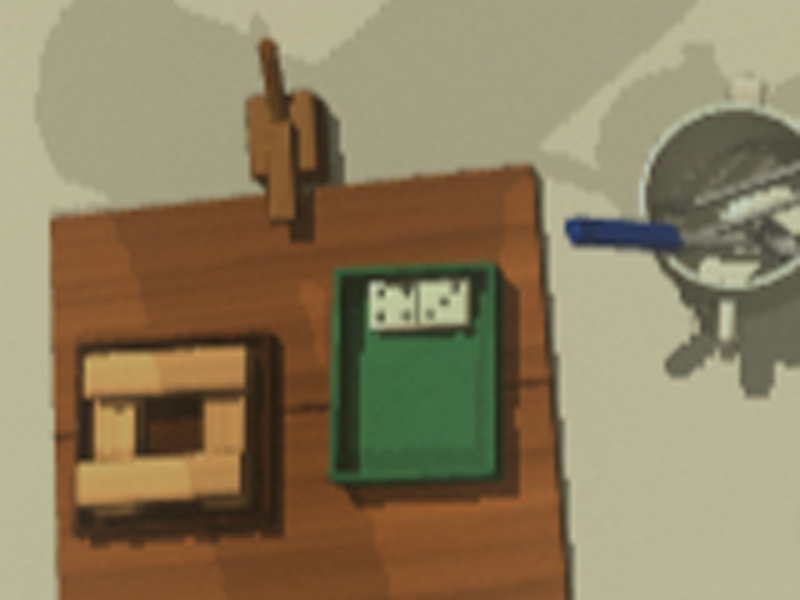

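The slat lies flat beside the upper slat (centres 535 and 476 mm, so a gap of about 34 mm), and both utensils are in the jug. The jug rim may have moved about 4 mm. Now the domino, using the tilt so the opening fingers clear the box walls.

Run:
```python
from h import *
r=np.radians
o=down(r(90),r(12.4)); ctrl.move_pose([.537,.221,.13],o); ctrl.movel([.537,.221,.0345],max_speed=.12); ctrl.pause(.2)
print(np.round(F(),1),ctrl.observe()['gripper_width']*88)
ctrl.open(); print(np.round(F(),1)); ctrl.movel([.537,.221,.16],max_speed=.25)
ctrl.move_pose([.45,-.2,.3],down(0))
t=ctrl.camera('top')
for l,z in(('domino',.032),('upper',.05),('slat',.05),('jug',.078)): print(l,rect('top',l,z))
cv2.imwrite('pics/t7.png',cv2.resize(t[130:250,100:260,::-1],None,fx=5,fy=5,interpolation=cv2.INTER_CUBIC))
print(ctrl.observe()['time'])
```

```text
[ 0.3 -0.2 -0.5] 27.48197087800135
[-0.3  0.2  0.3]
domino [(0.64, [625.0, 9.0], [25.0, 134.0], 106.4, 'pca', [631.0, -10.0], np.float64(107.3)), (0.55, [539.0, 219.0], [57.0, 31.0], 86.5, 'pca', [540.0, 220.0], np.float64(86.1))]
upper [(0.8, [478.0, 355.0], [90.0, 27.0], 86.5, 'pca', [477.0, 354.0], np.float64(90.8)), (0.38, [535.0, 216.0], [29.0, 58.0], 90.4, 'pca', [535.0, 215.0], np.float64(88.5)), (0.36, [418.0, -22.0], [51.0, 51.0], 41.4, 'pca', [417.0, -22.0], np.float64(96.3))]
slat [(0.53, [535.0, 353.0], [25.0, 88.0], 90.4, 'pca', [535.0, 352.0], np.float64(90.1))]
jug [(0.56, [602.0, 34.0], [121.0, 107.0], 33.5, 'pca', [604.0, 36.0], np.float64(6.0))]
46.9833
```

View pics/t7.png

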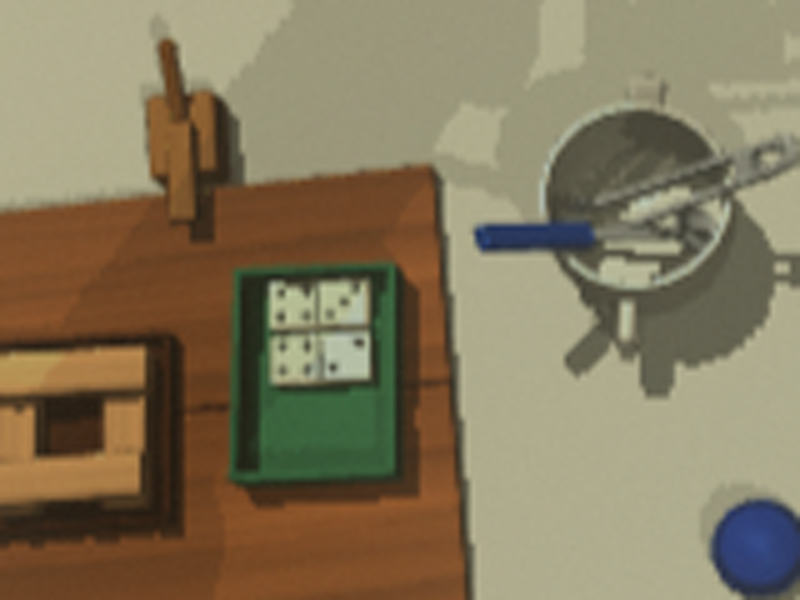

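The domino lies flat with pips up in the box at (320,358), next to the fixed one. The spoon and tongs stand in the jug, and the slat is in place. Handing in.

```bash
python3 -c "
from station import ctrl
print(ctrl.job_done())"
```

```text
the job is handed in; nothing more can be done
None
```

I handed the job in at about 47 s: spoon and tongs stand in the jug, the slat lies across the stack with a gap of about 34 mm, and the domino lies pips up in the box; it was released about 6 mm above the floor, and the jug shifted about 5 mm.

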